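# Align the filter cover's quarter-turn fastener and hold the cover home

## Robot

A 6-joint arm with a two-finger parallel gripper is mounted at the origin on the work surface. World frame = base frame: x ahead of the robot, y to its left, z up, the work surface at z = 0. Lengths are in mm, angles in rad, forces in N, time in s.
With the tool pointing down it reaches from about 350 to 950 mm from the base axis. Payload 17.4 kg.
Tool frame: the origin (TCP) lies midway between the tips of the shut fingers; the grasp point (between the pads) lies robot.tcp_to_grasp behind it (robot.tcp_to_grasp is the distance from the TCP to the grasp point, in mm); x points along the fingers, y is the direction in which the jaws open and shut, and the axes are right-handed (so a half turn about x gives the same grasp; the last joint's range is limited). The gripper opens to 93 mm and grips with 3 to 60 N. Pads are 15 mm wide; open, the fingers measure 128 mm over their backs; the gripper's body (75 mm by 188 mm) begins 65 mm behind the grasp point.
Start: joints at [1.167, 0.116, 1.442, -0, 1.584, -0.038], TCP at [241.453, 630.343, 218.646] pointing down, gripper open.
Joint ranges: [-2.83, 2.83], [-0.83, 2.19], [0.07, 2.5], [-1.14, 4.28], [0.01, 3], [-2.97, 2.97]. Speed limits (rad/s): [1.89, 1.89, 2.22, 3.14, 3.14, 3.14].

## Interface

Orientations are given as a 3x3 rotation matrix whose columns are the frame's x, y, z axes.
In Python, from rig import robot gives the robot as it stands.
- The arm moves only by the tool drive_tool, never from a script. Its argument "commands" is a list of rows, each an object with "delta_pos": the shift along the world's x, y, z in mm, a list of three; "angular": the turn, a rotation vector about the world's x, y, z in degrees, a list of three; "claw": the closure, from 0 (fully open) to 1 (shut). In form: [{"delta_pos": [x, y, z], "angular": [ax, ay, az], "claw": claw}, ...]. A call has exactly 5 rows; each row shifts and turns the commanded pose from where the row before left it; what a row does not reach is not made up. A row lasts 1/10 s, in which the tool goes at most 50 mm and 8.59 degrees, less where a joint would pass 70% of its speed; a pose out of reach is approached as far as the arm can. A call with a gripper value outside its range is refused whole. The fingers move at their own pace and stop on an object; "squeeze" is the grip in N (left out, the last holds). Time passes only in rows, so rows that do not move let the fingers close, or fill a call up. It gives the time, the measured TCP pose, the force and the opening at its end, in the units of the state.
- robot.observe(): the state, without advancing time (a new reading comes with each control period).
- robot.read_camera(name): name is "side" or "top" or "wrist"; returns (picture, depth): 400x640x3 uint8, red, green, blue; 400x640 float32, mm along the optical axis (not along the pixel's ray), 0 where there is no reading.
- robot.camera_info(name): a dict with "camera_matrix" (3x3 intrinsics, pixels), "distortion" ([k1, k2, p1, p2, k3] as OpenCV has them; the pictures are not rectified), "R" (3x3) and "t" (3): a world point X has camera coordinates R X + t; the wrist camera has in their place "tool_from_camera" (4x4, takes a point from camera to tool coordinates, whose origin is the TCP and whose axes are the tool frame's). Camera axes: x right, y down, z forward; pixel columns grow to the right and rows downward; lengths in mm; the calibration is good to about 2 mm. A picture is of the moment at which its call begins: read the wrist's pose just before it. camera_info takes no time and is no camera call.
- robot.close_job(): hands the job in, once; it reports no verdict.
Trained networks look in the newest picture that a camera, given by its name, has taken for a name from the list of things; names that differ only in an ending like _2 or _b are one class to them, and where a whole thing is asked for, a point or a joint stands for the part that bears it (a point fixed in the world has none). Each returns a list of dicts, best first, with "confidence" (0 to 1); they miss things now and then, are a little off and sometimes report something else, mostly with a low value. They report only what shows in the picture. A call takes as long as a camera call.
- robot.boxes_of(camera, target): "bbox" ([centre column, centre row, width, height] in pixels, round what is visible of it).
- robot.outline_of(camera, target): "pixels" (400x640 bool, what is visible of it) and "bbox" ([centre column, centre row, width, height] in pixels, round what is visible of it).
- robot.mark_of(camera, target): "xy" ([column, row] in pixels: a listed point, or the origin of a listed thing).
The state is a dict: "clock": time; "q": joint angles; "qvel": joint speeds; "tau": joint torques, N m; "position": TCP position; "tool_rot": TCP orientation; "force": force on the tool from outside, world axes, zero at the start; "wrist_torque": the same for the moment, N m; "grip_width": opening from 0.0 (shut) to 1.0 (fully open).
Only numpy, scipy, OpenCV 4.12 (cv2) and the standard library are available. Lean on these libraries where they do the work, as an engineer would, in place of code of your own. Each camera call takes 0.05 s, during which the arm holds its last target.

## Task

Pull the filter drawer of the jeweller's bench dust extractor all the way open by its bar handle. On the sprung filter cover inside, turn the quarter-turn fastener until the slot along its grip lines up with the two index ribs on the cover, and only then push the cover down until it is fully home against its frame. Finish while still holding the cover pressed home with the gripper, with the slot in line and the drawer open, and leave the bench block, hammer and burr stand where they are.

Things in the scene. Friction and masses are not known exactly. Their poses are not given: they have to be found in the camera images.
- extractor: grey sheet-metal box fixed on the bench, 280 (x) x 220 (y) x 150 mm high; origin at the middle of the lower edge of its front, on the bench. Its -x axis points out of its front, the way the drawer opens; the box lies on the +x side of the origin. It may stand turned (yaw). A black duct stub 48 mm high stands on the back half of its top.
- drawer (a joint): how far the filter drawer is pulled out along the extractor's -x, m: 0 shut, 0.18 at its open stop; friction about 2 N, stays where it is left
- drawer_handle (a point): centre of the drawer's handle, a level steel bar 12 mm thick, 100 mm long along the extractor's y, 112 mm above the bench and 38 mm below the extractor's top, with 44 mm free gap between bar and drawer front; free above, to pinch from above; a 10 mm post at each end joins it to the 12 mm thick front, which reaches 130 mm above the bench.
- cover_top (a point): centre of the upper face of the filter cover, a level aluminium plate 130 (extractor x) x 150 (y) x 6 mm in the drawer, 135 mm behind the handle bar; 95 mm above the bench when up, 85 when home; under the extractor's top until the drawer is opened. Two black index ribs, 22 x 4 mm, lie on it along the extractor's x axis through its centre, one each side of the fastener, 34 to 56 mm from the centre.
- cover (a joint): how far the cover is pushed down, m: 0 up on its springs, 0.010 fully home with the plate flush on the frame. It moves only straight down; springs push it back up: about 5 N starts it moving, about 14 N holds it fully home; pushing on the plate or on the fastener does the same.
- fastener_grip (a point): grip point on the fastener's axis, 27 mm above the cover's upper face. The fastener stands at the cover's centre: an upright steel bar grip 50 mm long, 12 mm thick, its top 38 mm above the plate, on a 32 mm disc 5 mm thick; a dark slot runs along its top. The point's x axis runs along bar and slot. 73 mm are free to the inside of the drawer front.
- fastener (a joint): angle of the fastener, rad: 0 with its slot in line with the index ribs (along the extractor's x); starts at -1.5 to -0.9 and grows when turned clockwise seen from above (bar's yaw = extractor's yaw minus this value). Stiff (0.05 N m), no stop at 0 (stops at -1.6 and +0.7), stays where it is left.
- bench_block: square steel bench block 65 x 65 x 20 mm on the bench to the left of the extractor; origin at the centre of its underside; leave alone
- hammer: hammer about 220 mm long lying on the bench to the right of the extractor; leave alone
- burr_stand: round wooden burr stand 84 mm across, 22 mm high, with upright burrs to 55 mm, on the bench to the left of the extractor, farther back than the block; origin at the centre of its underside; leave alone

How it is judged:
By the outcome, as a careful person would: the job done as asked, in the order asked, and still so for the second after the job is handed in, while the arm keeps its last pose, push and grip.
It also fails if it takes over 48 s, if anything falls off the work surface, if the arm or the gripper's body presses on something with over 40 N, if the wrist force passes 120 N, or if a joint passes its speed limit or range.

## Working session

There is one attempt and no reset: what is moved stays moved. The work goes in short steps, Python scripts to look and compute and a tool call to move; the robot and the scene stay as the last step left them, time stands still between calls to the robot, and variables do not carry over. Pictures are saved under pics/ and viewed, and the job is handed in when it is done.

Besides the shell and the picture viewer there is one more tool, called after "Call:" in YAML: its name, and indented under it one key for each argument. drive_tool: Moves the arm, as the interface text tells. Its arguments: {"type":"object","properties":{"commands":{"type":"array","items":{"type":"object","properties":{"delta_pos":{"type":"array","items":{"type":"number"}},"angular":{"type":"array","items":{"type":"number"}},"claw":{"type":"number"}}}},"squeeze":{"type":"number"}},"required":["commands"]}

```bash
mkdir -p pics; ls; cat > h.py <<'E'
import numpy as np, cv2
from rig import robot
def look(n,f):
    im,d=robot.read_camera(n); cv2.imwrite('pics/'+f,im[:,:,::-1]); return im,d
def toworld(n,uv,d,st=None):
    c=robot.camera_info(n); p=cv2.undistortPoints(np.array([[uv]],float),np.array(c['camera_matrix'],float),np.array(c['distortion'],float))[0,0]
    X=np.array([p[0],p[1],1])*d
    if n=='wrist':
        X=np.array(c['tool_from_camera'])@np.r_[X,1]; return np.array(st['tool_rot'])@X[:3]+np.array(st['position'])
    return np.array(c['R']).T@(X-np.array(c['t']).ravel())
def rayz(n,uv,z,st=None):
    a=toworld(n,uv,0.001,st); b=toworld(n,uv,1000,st); return a+(b-a)*(z-a[2])/(b[2]-a[2])
E
python3 - <<'E'
from h import *
np.set_printoptions(precision=3,suppress=True)
s=robot.observe(); print(s, robot.tcp_to_grasp)
for n in ['top','side']:
    im,d=look(n,n+'0.png')
    for t in ['extractor','drawer_handle','bench_block','burr_stand','hammer']:
        m=robot.mark_of(n,t)[:2]
        for k in m:
            u=k['xy'];dd=d[int(np.clip(u[1],0,399)),int(np.clip(u[0],0,639))]; print(n,t,round(k['confidence'],2),np.array(u),dd,toworld(n,u,dd),rayz(n,u,112 if 'handle' in t else 0))
E
```

```text
pics
{'clock': 0.0, 'q': array([ 1.167,  0.116,  1.442, -0.   ,  1.584, -0.038]), 'qvel': array([-0.002, -0.   , -0.   ,  0.   , -0.001, -0.002]), 'tau': array([  0.007, -72.128, -62.261,   0.079,   0.024,  -0.   ]), 'position': array([241.371, 630.149, 217.894]), 'tool_rot': array([[-0.   ,  0.358,  0.934],
       [-0.001,  0.934, -0.358],
       [-1.   , -0.001, -0.   ]]), 'force': array([-0.698,  1.205,  0.654]), 'wrist_torque': array([-0.017, -0.007,  0.038]), 'grip_width': 1.002621609133069} 18.8
top extractor 0.92 [346.8 182.4] 1059.3308 [672.72  -36.311  47.077] [683.427 -39.063   0.   ]
top drawer_handle 0.61 [347.7 198.2] 982.2203 [618.159 -35.139 115.446] [618.803 -35.351 112.   ]
top bench_block 0.66 [246.6 209.3] 1071.1311 [598.527 224.951  21.264] [601.757 228.982   0.   ]
top bench_block 0.45 [427.3 217. ] 1068.7548 [ 591.11  -251.243   22.626] [ 594.393 -257.13     0.   ]
top burr_stand 0.56 [281.2 167.7] 1092.6772 [714.187 139.045  20.684] [719.584 141.288   0.   ]
top hammer 0.7 [427.7 222.7] 1059.1873 [ 575.146 -250.247   29.417] [ 578.994 -257.923    0.   ]
side extractor 0.86 [314.8 208.1] 997.56995 [674.94  -44.205  -0.136] [674.897 -44.097   0.   ]
side bench_block 0.79 [301.2 309. ] 787.8242 [590.55  242.951  21.71 ] [595.133 233.792   0.   ]
side burr_stand 0.58 [267.4 258.8] 872.0068 [713.851 155.775  18.553] [720.835 145.801   0.   ]
side hammer 0.68 [370.1 164.7] 1079.1415 [ 581.822 -240.892   19.446] [ 585.686 -261.766    0.   ]
```

View pics/top0.png

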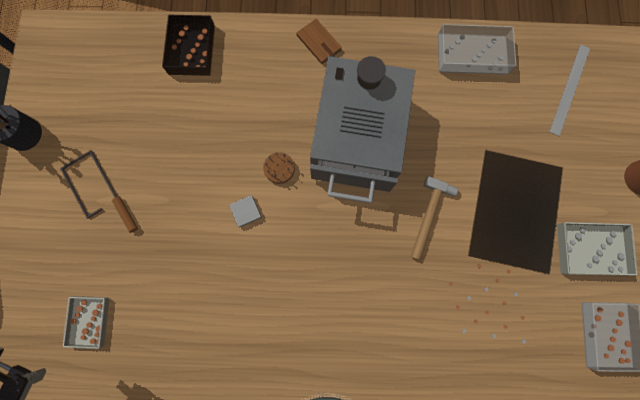

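View pics/side0.png

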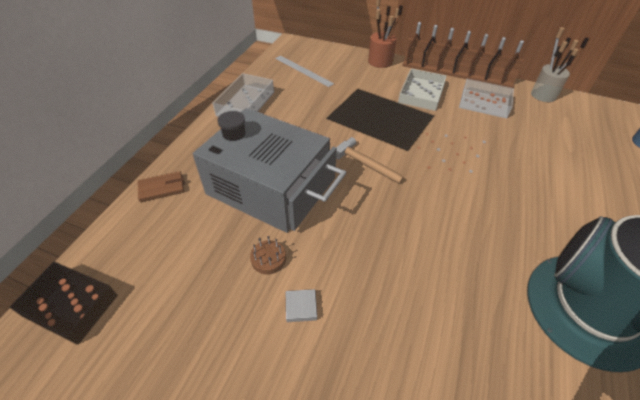

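```bash
python3 - <<'E'
from h import *
np.set_printoptions(precision=3,suppress=True)
im,d=robot.read_camera('top')
# extractor top points: z~150
P=[]
for v in range(60,260,1):
  for u in range(220,450,1):
    if d[v,u]>0: P.append((u,v,*toworld('top',(u,v),float(d[v,u])))) if 800<d[v,u]<1010 else None
P=np.array(P)
np.save('P.npy',P)
T=P[(abs(P[:,4]-150)<6)]
r=cv2.minAreaRect(T[:,2:4].astype(np.float32)); print(len(T),r,np.median(T[:,4])); print(cv2.boxPoints(r))
B=P[(abs(P[:,4]-115)<8)&(P[:,2]<650)]
r=cv2.minAreaRect(B[:,2:4].astype(np.float32)); print(len(B),r,B[:,2:].mean(0)); print(cv2.boxPoints(r))
E
```

```text
Traceback (most recent call last):
  File "h.py", line 6, in toworld
    c=robot.camera_info(n); p=cv2.undistortPoints(np.array([[uv]],float),np.array(c['camera_matrix'],float),np.array(c['distortion'],float))[0,0]
ValueError: time passes only in moves, steps and waits
```

```bash
cat > h.py <<'E'
import numpy as np, cv2
from rig import robot
_c={}
def info(n):
    if n not in _c: _c[n]=robot.camera_info(n)
    return _c[n]
def look(n,f):
    im,d=robot.read_camera(n); cv2.imwrite('pics/'+f,im[:,:,::-1]); np.save('pics/'+f[:-4]+'.npy',d); return im,d
def pts(n,UV,D,st=None):
    c=info(n); p=cv2.undistortPoints(np.array(UV,float).reshape(-1,1,2),np.array(c['camera_matrix'],float),np.array(c['distortion'],float))[:,0]
    D=np.array(D,float).reshape(-1,1)*np.ones((len(p),1)); X=np.c_[p,np.ones(len(p))]*D
    if n=='wrist':
        T=np.array(c['tool_from_camera']); X=X@T[:3,:3].T+T[:3,3]; return X@np.array(st['tool_rot']).T+np.array(st['position'])
    return (X-np.array(c['t']).ravel())@np.array(c['R'])
def toworld(n,uv,d,st=None): return pts(n,[uv],[d],st)[0]
def rayz(n,uv,z,st=None):
    a=toworld(n,uv,0.001,st); b=toworld(n,uv,1000,st); return a+(b-a)*(z-a[2])/(b[2]-a[2])
def grid(n,d,u0,u1,v0,v1,st=None):
    V,U=np.mgrid[v0:v1,u0:u1]; UV=np.c_[U.ravel(),V.ravel()]; D=d[V.ravel(),U.ravel()]; k=D>0
    return UV[k],pts(n,UV[k],D[k],st)
E
python3 - <<'E'
from h import *
np.set_printoptions(precision=3,suppress=True)
print(robot.observe()['clock'])
im,d=look('top','top1.png')
uv,P=grid('top',d,220,450,50,260)
T=P[abs(P[:,2]-150)<5]
print(len(T)); r=cv2.minAreaRect(T[:,:2].astype(np.float32)); print(r,np.median(T[:,2])); print(cv2.boxPoints(r))
B=P[(abs(P[:,2]-114)<9)&(P[:,0]<640)]
r=cv2.minAreaRect(B[:,:2].astype(np.float32)); print(len(B),r,B.mean(0)); print(cv2.boxPoints(r))
cv2.imwrite('pics/topz.png',cv2.resize(im[130:230,290:410,::-1],None,fx=6,fy=6))
E
```

```text
0.65
8651
((825.5787963867188, -68.55058288574219), (221.00843811035156, 269.3348693847656), 81.92790985107422) 149.9197095580996
[[ 676.729 -159.05 ]
 [ 943.395 -196.87 ]
 [ 974.429   21.949]
 [ 707.763   59.769]]
265 ((625.1240234375, -40.68240737915039), (111.72764587402344, 29.28221893310547), 89.8069839477539) [623.711 -44.354 116.545]
[[610.295 -96.497]
 [639.577 -96.595]
 [639.953  15.132]
 [610.671  15.23 ]]
```

View pics/topz.png

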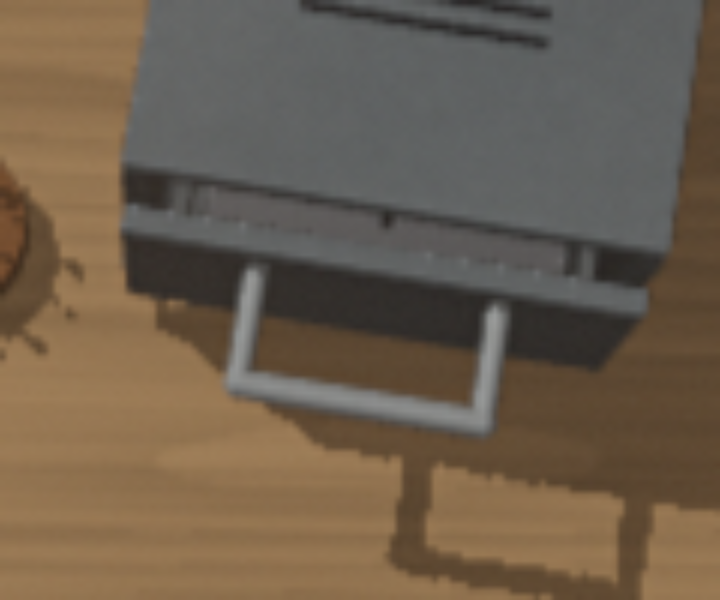

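```bash
python3 - <<'E'
from h import *
np.set_printoptions(precision=2,suppress=True)
for z in (112,118):
  a=rayz('top',(290+235/6,130+385/6),z);b=rayz('top',(290+487/6,130+424/6),z); print(a,b,(a+b)/2,np.degrees(np.arctan2(*(b-a)[:2])))
  a=rayz('side',(309,195),z);print('side ends tbd')
im,d=look('side','side1.png')
cv2.imwrite('pics/sidez.png',cv2.resize(im[120:240,260:380,::-1],None,fx=5,fy=5))
for m in robot.mark_of('side','drawer_handle'): print(m, rayz('side',m['xy'],112))
s=robot.mark_of('side','drawer')
print(s)
uv,P=grid('top',np.load('pics/top1.npy'),300,400,130,230)
T=P[abs(P[:,2]-130)<5]; r=cv2.minAreaRect(T[:,:2].astype(np.float32)); print(len(T),r)
E
```

```text
[627.49   9.79 112.  ] [614.33 -92.29 112.  ] [620.91 -41.25 112.  ] -172.65435020378595
side ends tbd
[626.31   9.87 118.  ] [613.24 -91.57 118.  ] [619.77 -40.85 118.  ] -172.654350203786
side ends tbd
{'xy': [333.9, 185.6], 'confidence': 0.73} [623.38 -38.65 112.  ]
{'xy': [372.4, 166.6], 'confidence': 0.26} [ 556.08 -137.01  112.  ]Traceback (most recent call last):
  File "<stdin>", line 9, in <module>
ValueError: it knows: bench_block, burr_stand, cover_top, drawer_handle, extractor, fastener_grip, hammer
```

View pics/sidez.png

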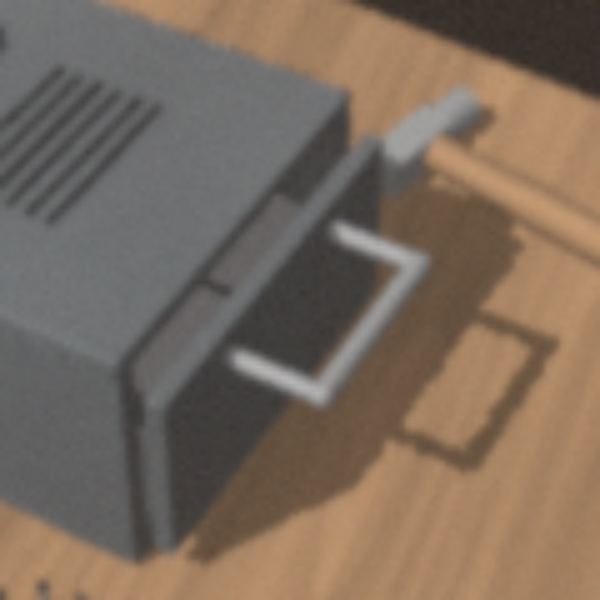

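Call:
drive_tool:
  commands:
    - {"delta_pos":[24,-42,0],"angular":[0,0,-5],"claw":0.55}
    - {"delta_pos":[24,-42,0],"angular":[0,0,-5],"claw":0.55}
    - {"delta_pos":[24,-42,0],"angular":[0,0,-5],"claw":0.55}
    - {"delta_pos":[24,-42,0],"angular":[0,0,-5],"claw":0.55}
    - {"delta_pos":[24,-42,0],"angular":[0,0,-5],"claw":0.55}

```text
clock: 1.3
position: [362.0, 418.6, 218.8]
tool_rot: [[0.0, 0.721, 0.693], [0.0, 0.693, -0.721], [-1.0, 0.0, 0.0]]
force: [1.5, 0.9, 0.0]
grip_width: 0.622
```

Call:
drive_tool:
  commands:
    - {"delta_pos":[24,-42,0],"angular":[0,0,-5],"claw":0.55}
    - {"delta_pos":[24,-42,0],"angular":[0,0,-5],"claw":0.55}
    - {"delta_pos":[24,-42,0],"angular":[0,0,-5],"claw":0.55}
    - {"delta_pos":[24,-42,0],"angular":[0,0,-5],"claw":0.55}
    - {"delta_pos":[24,-42,0],"angular":[0,0,-5],"claw":0.55}

```text
clock: 1.8
position: [482.0, 208.5, 219.0]
tool_rot: [[0.001, 0.946, 0.323], [0.0, 0.323, -0.946], [-1.0, 0.001, -0.0]]
force: [0.0, 0.7, -1.0]
grip_width: 0.448
```

Call:
drive_tool:
  commands:
    - {"delta_pos":[24,-42,0],"angular":[0,0,-5],"claw":0.55}
    - {"delta_pos":[24,-42,0],"angular":[0,0,-5],"claw":0.55}
    - {"delta_pos":[24,-42,0],"angular":[0,0,-5],"claw":0.55}
    - {"delta_pos":[24,-42,0],"angular":[0,0,-5],"claw":0.55}
    - {"delta_pos":[0,0,0],"angular":[0,0,0],"claw":0.55}

```text
clock: 2.3
position: [579.0, 38.0, 218.1]
tool_rot: [[-0.001, 1.0, -0.024], [-0.001, -0.024, -1.0], [-1.0, -0.0, 0.001]]
force: [0.1, 0.2, 1.2]
grip_width: 0.452
```

Call:
drive_tool:
  commands:
    - {"delta_pos":[21,-39,0],"angular":[0,0,-3],"claw":0.55}
    - {"delta_pos":[21,-39,0],"angular":[0,0,-3.5],"claw":0.55}
    - {"delta_pos":[0,0,-20],"angular":[0,0,0],"claw":0.55}
    - {"delta_pos":[0,0,-10],"angular":[0,0,0],"claw":0.55}
    - {"delta_pos":[0,0,0],"angular":[0,0,0],"claw":0.55}

```text
clock: 2.8
position: [618.6, -34.9, 186.9]
tool_rot: [[-0.003, 0.992, -0.129], [0.0, -0.129, -0.992], [-1.0, -0.003, -0.0]]
force: [-0.2, 0.0, 0.4]
grip_width: 0.452
```

```bash
python3 - <<'E'
from h import *
np.set_printoptions(precision=2,suppress=True)
s=robot.observe(); im,d=look('wrist','w0.png')
for m in robot.mark_of('wrist','drawer_handle'): print(m, rayz('wrist',m['xy'],112,s))
uv,P=grid('wrist',d,0,640,0,400,s)
k=(abs(P[:,2]-114)<6)&(abs(P[:,0]-620)<50)&(abs(P[:,1]+40)<70)
print(k.sum()); 
if k.sum(): r=cv2.minAreaRect(P[k][:,:2].astype(np.float32)); print(r, uv[k].min(0),uv[k].max(0)); print(cv2.boxPoints(r))
for z in (118,130,150): print(z,(abs(P[:,2]-z)<3).sum())
E
```

```text
{'xy': [335.3, 214.8], 'confidence': 0.8} [624.94 -38.57 112.  ]
3266
((645.2246704101562, -40.21321487426758), (111.1645736694336, 56.17631530761719), 82.54232788085938) [325 139] [399 281]
[[610.16 -91.68]
 [665.86 -98.97]
 [680.29  11.25]
 [624.59  18.54]]
118 3155
130 3768
150 45096
```

View pics/w0.png

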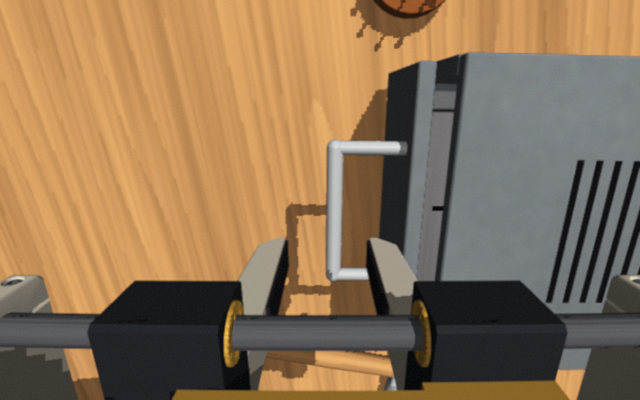

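Call:
drive_tool:
  commands:
    - {"delta_pos":[5,-3,-24],"angular":[0,0,0],"claw":0.55}
    - {"delta_pos":[0,0,-30],"angular":[0,0,0],"claw":0.55}
    - {"delta_pos":[0,0,-30],"angular":[0,0,0],"claw":0.55}
    - {"delta_pos":[0,0,-10],"angular":[0,0,0],"claw":0.55}
    - {"delta_pos":[0,0,0],"angular":[0,0,0],"claw":0.55}

```text
clock: 3.4
position: [624.1, -38.1, 94.4]
tool_rot: [[-0.001, 0.992, -0.129], [0.0, -0.129, -0.992], [-1.0, -0.001, 0.0]]
force: [0.2, -0.2, -0.2]
grip_width: 0.448
```

Call:
drive_tool:
  commands:
    - {"delta_pos":[0,0,0],"angular":[0,0,0],"claw":1}
    - {"delta_pos":[0,0,0],"angular":[0,0,0],"claw":1}
    - {"delta_pos":[0,0,0],"angular":[0,0,0],"claw":1}
    - {"delta_pos":[0,0,0],"angular":[0,0,0],"claw":1}
    - {"delta_pos":[0,0,0],"angular":[0,0,0],"claw":1}
  squeeze: 30

```text
clock: 3.9
position: [624.6, -38.7, 95.3]
tool_rot: [[0.001, 0.992, -0.13], [-0.0, -0.13, -0.992], [-1.0, 0.001, -0.0]]
force: [-1.7, 0.5, 4.0]
grip_width: 0.119
```

Call:
drive_tool:
  commands:
    - {"delta_pos":[-10,1.3,0],"angular":[0,0,0],"claw":1}
    - {"delta_pos":[-20,2.6,0],"angular":[0,0,0],"claw":1}
    - {"delta_pos":[-20,2.6,0],"angular":[0,0,0],"claw":1}
    - {"delta_pos":[-20,2.6,0],"angular":[0,0,0],"claw":1}
    - {"delta_pos":[-20,2.6,0],"angular":[0,0,0],"claw":1}

```text
clock: 4.4
position: [534.1, -26.1, 95.3]
tool_rot: [[0.002, 0.992, -0.13], [0.002, -0.13, -0.992], [-1.0, 0.002, -0.002]]
force: [4.3, 8.5, 7.5]
grip_width: 0.118
```

Call:
drive_tool:
  commands:
    - {"delta_pos":[-20,2.6,0],"angular":[0,0,0],"claw":1}
    - {"delta_pos":[-16,2.1,0],"angular":[0,0,0],"claw":1}
    - {"delta_pos":[-12,1.6,0],"angular":[0,0,0],"claw":1}
    - {"delta_pos":[-6,0.8,0],"angular":[0,0,0],"claw":1}
    - {"delta_pos":[-4,0.5,0],"angular":[0,0,0],"claw":1}

```text
clock: 4.9
position: [476.3, -18.0, 95.3]
tool_rot: [[0.002, 0.992, -0.129], [0.003, -0.129, -0.992], [-1.0, 0.002, -0.003]]
force: [4.6, 13.5, 3.9]
grip_width: 0.12
```

Call:
drive_tool:
  commands:
    - {"delta_pos":[-4,1.5,0],"angular":[0,0,0],"claw":1}
    - {"delta_pos":[-3,0.6,0],"angular":[0,0,0],"claw":1}
    - {"delta_pos":[-3,0.6,0],"angular":[0,0,0],"claw":1}
    - {"delta_pos":[-3,0.5,0],"angular":[0,0,0],"claw":1}
    - {"delta_pos":[-2,0.3,0],"angular":[0,0,0],"claw":1}

```text
clock: 5.4
position: [461.6, -15.8, 95.3]
tool_rot: [[0.001, 0.992, -0.13], [-0.0, -0.13, -0.992], [-1.0, 0.001, -0.0]]
force: [2.0, 1.1, 5.9]
grip_width: 0.12
```

Call:
drive_tool:
  commands:
    - {"delta_pos":[-2,0.3,0],"angular":[0,0,0],"claw":1}
    - {"delta_pos":[-1,0.1,0],"angular":[0,0,0],"claw":1}
    - {"delta_pos":[-1,0.1,0],"angular":[0,0,0],"claw":1}
    - {"delta_pos":[-1,0.1,0],"angular":[0,0,0],"claw":1}
    - {"delta_pos":[-1,0.1,0],"angular":[0,0,0],"claw":1}

```text
clock: 5.9
position: [455.7, -15.1, 95.3]
tool_rot: [[0.001, 0.992, -0.13], [0.0, -0.13, -0.992], [-1.0, 0.001, -0.0]]
force: [2.1, 2.9, 6.7]
grip_width: 0.117
```

Call:
drive_tool:
  commands:
    - {"delta_pos":[-1,0.1,0],"angular":[0,0,0],"claw":1}
    - {"delta_pos":[-1,0.1,0],"angular":[0,0,0],"claw":1}
    - {"delta_pos":[-1,0.2,0],"angular":[0,0,0],"claw":1}
    - {"delta_pos":[-1,0.1,0],"angular":[0,0,0],"claw":1}
    - {"delta_pos":[-1,0.1,0],"angular":[0,0,0],"claw":1}

```text
clock: 6.4
position: [454.0, -14.8, 95.4]
tool_rot: [[0.011, 0.991, -0.13], [-0.001, -0.13, -0.992], [-1.0, 0.011, -0.001]]
force: [49.5, -1.0, -19.8]
grip_width: 0.119
```

Call:
drive_tool:
  commands:
    - {"delta_pos":[-0.5,0.1,0],"angular":[0,0,0],"claw":1}
    - {"delta_pos":[-0.5,0.1,0],"angular":[0,0,0],"claw":1}
    - {"delta_pos":[-0.5,0.1,0],"angular":[0,0,0],"claw":1}
    - {"delta_pos":[-0.5,0.1,0],"angular":[0,0,0],"claw":1}
    - {"delta_pos":[-0.5,0.1,0],"angular":[0,0,0],"claw":1}

```text
clock: 6.9
position: [453.0, -14.7, 95.5]
tool_rot: [[0.015, 0.991, -0.13], [-0.001, -0.13, -0.991], [-1.0, 0.015, -0.0]]
force: [60.1, -5.2, -26.1]
grip_width: 0.142
```

Call:
drive_tool:
  commands:
    - {"delta_pos":[2,-0.3,0],"angular":[0,0,0],"claw":1}
    - {"delta_pos":[1.5,-0.2,0],"angular":[0,0,0],"claw":0.55}
    - {"delta_pos":[0,0,0],"angular":[0,0,0],"claw":0.55}
    - {"delta_pos":[0,0,0],"angular":[0,0,0],"claw":0.55}
    - {"delta_pos":[0,0,0],"angular":[0,0,0],"claw":0.55}

```text
clock: 7.4
position: [451.1, -14.6, 94.4]
tool_rot: [[-0.001, 0.992, -0.13], [-0.0, -0.13, -0.992], [-1.0, -0.001, 0.0]]
force: [0.1, -1.0, 0.3]
grip_width: 0.409
```

Call:
drive_tool:
  commands:
    - {"delta_pos":[0,0,20],"angular":[0,0,0],"claw":0.55}
    - {"delta_pos":[0,0,30],"angular":[0,0,0],"claw":0.55}
    - {"delta_pos":[0,0,40],"angular":[0,0,0],"claw":0.55}
    - {"delta_pos":[30,-4,20],"angular":[0,0,0],"claw":0.55}
    - {"delta_pos":[20,-3,0],"angular":[0,0,0],"claw":0.55}

```text
clock: 7.9
position: [503.3, -21.8, 208.3]
tool_rot: [[0.005, 0.992, -0.13], [-0.001, -0.13, -0.992], [-1.0, 0.005, -0.0]]
force: [-0.0, 0.5, -0.2]
grip_width: 0.453
```

```bash
python3 - <<'E'
from h import *
np.set_printoptions(precision=2,suppress=True)
s=robot.observe(); im,d=look('wrist','w1.png'); print(s['position'],s['grip_width'])
for t in ['fastener_grip','cover_top','drawer_handle']:
  z={'fastener_grip':122,'cover_top':95}.get(t,112)
  for m in robot.mark_of('wrist',t): print(t,m, rayz('wrist',m['xy'],z,s))
uv,P=grid('wrist',d,0,640,0,400,s); np.save('Pw1.npy',np.c_[uv,P])
im,d=look('top','top2.png')
for t in ['fastener_grip','cover_top','drawer_handle']:
  z={'fastener_grip':122,'cover_top':95}.get(t,112)
  for m in robot.mark_of('top',t): print(t,m, rayz('top',m['xy'],z))
E
```

```text
[503.3  -21.78 208.31] 0.45268504372313695
fastener_grip {'xy': [435.0, 207.1], 'confidence': 0.56} [588.46 -33.53 122.  ]
cover_top {'xy': [422.9, 192.7], 'confidence': 0.8} [586.56 -29.15  95.  ]
drawer_handle {'xy': [265.2, 200.8], 'confidence': 0.7} [455.22 -13.85 112.  ]
```

View pics/w1.png

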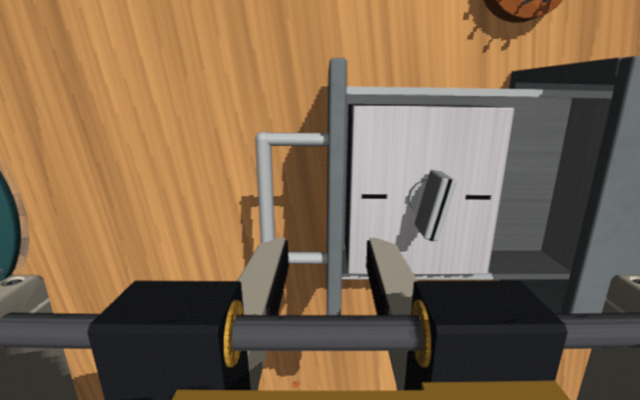

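View pics/top2.png

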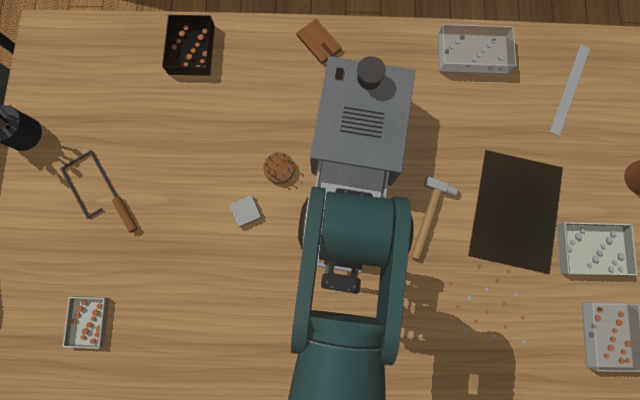

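```bash
python3 - <<'E'
from h import *
np.set_printoptions(precision=2,suppress=True)
im=cv2.imread('pics/w1.png'); cv2.imwrite('pics/w1z.png',cv2.resize(im[150:260,340:520],None,fx=4.4,fy=4.4,interpolation=cv2.INTER_CUBIC))
A=np.load('Pw1.npy'); uv,P=A[:,:2],A[:,2:]
box=(uv[:,0]>400)&(uv[:,0]<470)&(uv[:,1]>160)&(uv[:,1]<250)
k=box&(P[:,2]>125)&(P[:,2]<145); Q=P[k]; print(k.sum(),np.median(Q[:,2]))
r=cv2.minAreaRect(Q[:,:2].astype(np.float32)); print(r); print(cv2.boxPoints(r))
k=(uv[:,0]>360)&(uv[:,0]<500)&(uv[:,1]>115)&(uv[:,1]<270)&(abs(P[:,2]-95)<4); print('plate z',np.median(P[k][:,2])); r=cv2.minAreaRect(P[k][:,:2].astype(np.float32)); print(r)
# ribs
g=im.mean(2)
s=robot.observe(); c=[]
for u0,u1 in ((358,392),(462,496)):
  sub=g[185:207,u0:u1]; v,u=np.nonzero(sub<70); c.append((u.mean()+u0,v.mean()+185)); print(len(u),u.min()+u0,u.max()+u0)
R=[rayz('wrist',x,97,s) for x in c]; print(c,R,(R[0]+R[1])/2,np.degrees(np.arctan2((R[1]-R[0])[1],(R[1]-R[0])[0])),np.linalg.norm(R[1]-R[0]))
E
```

```text
1178 132.3399815952343
((588.0213012695312, -32.50592041015625), (50.36509323120117, 12.53363037109375), 70.93971252441406)
[[573.87 -54.26]
 [585.72 -58.35]
 [602.17 -10.75]
 [590.32  -6.66]]
plate z 94.66521562805798
((592.0326538085938, -34.97663879394531), (138.6109619140625, 121.78446960449219), 82.790771484375)
72 362 385
74 466 489
[(np.float64(373.5), np.float64(196.0)), (np.float64(477.22972972972974), np.float64(196.94594594594594))] [array([540.6, -24.3,  97. ]), array([627.46, -36.44,  97.  ])] [584.03 -30.37  97.  ] -7.9569074296889335 87.70465378574212
```

View pics/w1z.png

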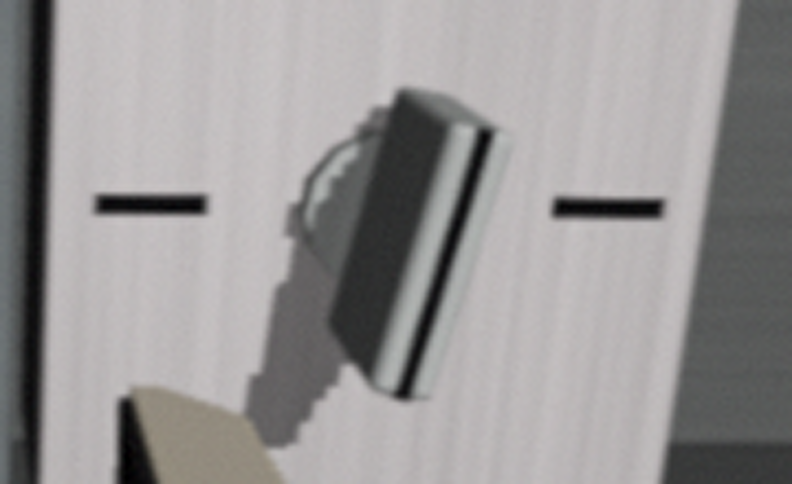

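Call:
drive_tool:
  commands:
    - {"delta_pos":[30,-4,0],"angular":[0,0,-4],"claw":0.5}
    - {"delta_pos":[30,-4,0],"angular":[0,0,-4],"claw":0.5}
    - {"delta_pos":[24.5,-3.2,0],"angular":[0,0,-3.6],"claw":0.5}
    - {"delta_pos":[0,0,-18],"angular":[0,0,0],"claw":0.5}
    - {"delta_pos":[0,0,0],"angular":[0,0,0],"claw":0.5}

```text
clock: 8.8
position: [584.7, -32.6, 183.6]
tool_rot: [[-0.004, 0.945, -0.326], [0.0, -0.326, -0.945], [-1.0, -0.004, 0.001]]
force: [-0.6, -0.5, -0.4]
grip_width: 0.499
```

```bash
python3 - <<'E'
from h import *
np.set_printoptions(precision=2,suppress=True)
s=robot.observe(); im,d=look('wrist','w2.png'); print(s['position'],s['grip_width'])
for t in ['fastener_grip']:
  for m in robot.mark_of('wrist',t): print(t,m, rayz('wrist',m['xy'],122,s))
uv,P=grid('wrist',d,0,640,0,400,s); np.save('Pw2.npy',np.c_[uv,P])
k=(np.hypot(P[:,0]-588,P[:,1]+32)<40)&(P[:,2]>129)&(P[:,2]<137); r=cv2.minAreaRect(P[k][:,:2].astype(np.float32)); print(k.sum(),np.median(P[k][:,2]),r,cv2.boxPoints(r))
E
```

```text
[584.66 -32.62 183.62] 0.4987045717775776
fastener_grip {'xy': [333.1, 217.2], 'confidence': 0.86} [588.93 -33.95 122.  ]
1178 132.7137688279376 ((588.6536865234375, -32.80461883544922), (50.16094207763672, 11.43330192565918), 70.84575653076172) [[575.02 -54.62]
 [585.82 -58.37]
 [602.28 -10.99]
 [591.48  -7.24]]
```

View pics/w2.png

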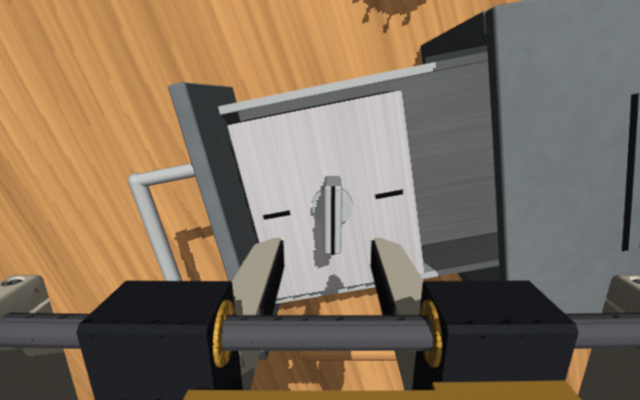

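Call:
drive_tool:
  commands:
    - {"delta_pos":[3.6,-0.6,-18],"angular":[0,0,0],"claw":0.5}
    - {"delta_pos":[0,0,-25],"angular":[0,0,0],"claw":0.5}
    - {"delta_pos":[0,0,-25],"angular":[0,0,0],"claw":0.5}
    - {"delta_pos":[0,0,-10],"angular":[0,0,0],"claw":0.5}
    - {"delta_pos":[0,0,0],"angular":[0,0,0],"claw":0.5}

```text
clock: 9.4
position: [588.7, -33.2, 107.2]
tool_rot: [[-0.002, 0.945, -0.326], [0.0, -0.326, -0.945], [-1.0, -0.002, 0.0]]
force: [-0.3, 0.8, 0.7]
grip_width: 0.501
```

Call:
drive_tool:
  commands:
    - {"delta_pos":[0,0,0],"angular":[0,0,0],"claw":1}
    - {"delta_pos":[0,0,0],"angular":[0,0,0],"claw":1}
    - {"delta_pos":[0,0,0],"angular":[0,0,0],"claw":1}
    - {"delta_pos":[0,0,0],"angular":[0,0,0],"claw":1}
    - {"delta_pos":[0,0,0],"angular":[0,0,0],"claw":1}
  squeeze: 30

```text
clock: 9.9
position: [589.6, -33.3, 109.0]
tool_rot: [[0.0, 0.945, -0.326], [0.0, -0.326, -0.945], [-1.0, 0.0, -0.0]]
force: [5.1, -1.1, 1.2]
grip_width: 0.125
```

Call:
drive_tool:
  commands:
    - {"delta_pos":[0,0,0],"angular":[0,0,-3],"claw":1}
    - {"delta_pos":[0,0,0],"angular":[0,0,-6],"claw":1}
    - {"delta_pos":[0,0,0],"angular":[0,0,-6],"claw":1}
    - {"delta_pos":[0,0,0],"angular":[0,0,-6],"claw":1}
    - {"delta_pos":[0,0,0],"angular":[0,0,-6],"claw":1}

```text
clock: 10.4
position: [589.9, -33.6, 109.0]
tool_rot: [[0.001, 0.691, -0.723], [-0.001, -0.723, -0.691], [-1.0, 0.001, -0.0]]
force: [1.7, -2.5, 1.1]
grip_width: 0.128
```

Call:
drive_tool:
  commands:
    - {"delta_pos":[0,0,0],"angular":[0,0,-6],"claw":1}
    - {"delta_pos":[0,0,0],"angular":[0,0,-6],"claw":1}
    - {"delta_pos":[0,0,0],"angular":[0,0,-6],"claw":1}
    - {"delta_pos":[0,0,0],"angular":[0,0,-6],"claw":1}
    - {"delta_pos":[0,0,0],"angular":[0,0,0],"claw":1}

```text
clock: 10.9
position: [589.8, -34.1, 109.0]
tool_rot: [[0.001, 0.337, -0.941], [-0.001, -0.941, -0.337], [-1.0, 0.002, -0.0]]
force: [0.3, -5.7, 2.2]
grip_width: 0.129
```

Call:
drive_tool:
  commands:
    - {"delta_pos":[0,0,0],"angular":[0,0,-6],"claw":1}
    - {"delta_pos":[0,0,0],"angular":[0,0,-6],"claw":1}
    - {"delta_pos":[0,0,0],"angular":[0,0,-6],"claw":1}
    - {"delta_pos":[0,0,0],"angular":[0,0,-6],"claw":1}
    - {"delta_pos":[0,0,0],"angular":[0,0,-3.5],"claw":1}

```text
clock: 11.4
position: [589.8, -34.7, 109.0]
tool_rot: [[0.001, -0.136, -0.991], [-0.003, -0.991, 0.136], [-1.0, 0.003, -0.001]]
force: [0.2, -10.5, 1.7]
grip_width: 0.126
```

Call:
drive_tool:
  commands:
    - {"delta_pos":[0,0,0],"angular":[0,0,0],"claw":1}
    - {"delta_pos":[0,0,0],"angular":[0,0,0],"claw":1}
    - {"delta_pos":[0,0,0],"angular":[0,0,0],"claw":1}
    - {"delta_pos":[0,0,0],"angular":[0,0,0],"claw":1}
    - {"delta_pos":[0,0,0],"angular":[0,0,0],"claw":1}

```text
clock: 11.9
position: [589.8, -34.7, 109.0]
tool_rot: [[0.001, -0.132, -0.991], [-0.003, -0.991, 0.132], [-1.0, 0.002, -0.001]]
force: [-0.1, -11.1, 1.1]
grip_width: 0.127
```

```bash
python3 - <<'E'
from h import *
np.set_printoptions(precision=3,suppress=True)
s=robot.observe(); im,d=look('wrist','w3.png'); print(s['position'],s['force'],s['q'])
look('side','side3.png'); b=cv2.imread('pics/side3.png'); cv2.imwrite('pics/side3z.png',cv2.resize(b[120:270,250:440],None,fx=4,fy=4))
E
```

```text
[589.76  -34.737 108.99 ] [ -0.147 -11.051   1.127] [-0.101 -0.016  1.758 -0.002  1.399  1.603]
```

View pics/w3.png

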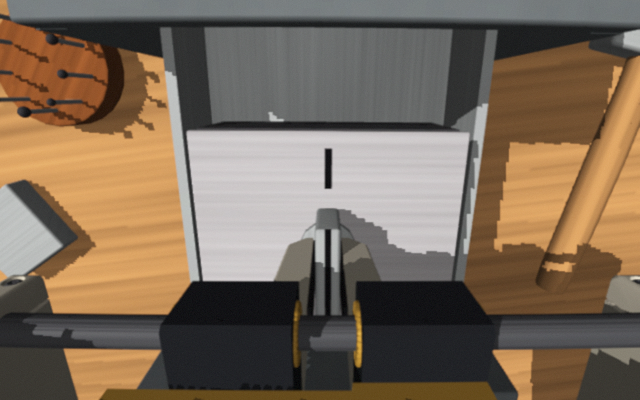

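View pics/side3z.png

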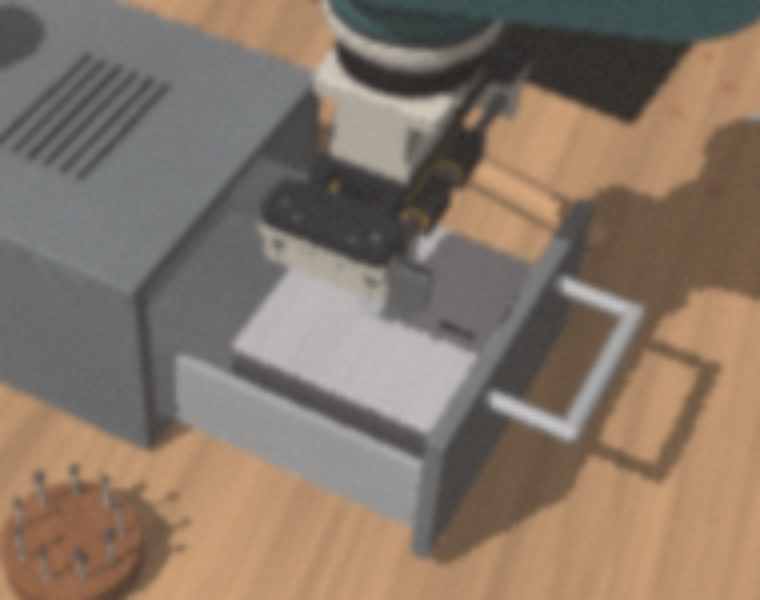

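```bash
python3 - <<'E'
from h import *
np.set_printoptions(precision=3,suppress=True)
s=robot.observe(); im=cv2.imread('pics/w3.png'); g=im.mean(2)
cv2.imwrite('pics/w3z.png',cv2.resize(im[130:330,260:400],None,fx=4,fy=3,interpolation=cv2.INTER_CUBIC))
def line(r0,r1,z,c0=318,c1=338,thr=None):
  L=[]
  for v in range(r0,r1):
    row=g[v,c0:c1]; w=np.clip(row.max()*.5-row,0,None)
    if w.sum()>0: L.append((c0+(w*np.arange(len(row))).sum()/w.sum(),v))
  L=np.array(L); print(L[::4].tolist())
  W=np.array([rayz('wrist',x,z,s)[:2] for x in L]); p=np.polyfit(W[:,0],W[:,1],1); print('yaw',np.degrees(np.arctan(p[0])),W.mean(0))
line(151,187,95)
line(232,300,133,322,334)
E
```

```text
[[327.9322157434402, 151.0], [327.9423568040861, 155.0], [327.934168157424, 159.0], [327.9515019905899, 163.0], [327.75785440613026, 167.0], [327.7001841620626, 171.0], [327.6885186526621, 175.0], [327.663610719323, 179.0], [327.64540059347183, 183.0]]
yaw -8.171816243073135 [633.666 -39.237]
[[327.5467914438503, 232.0], [327.56390328151986, 236.0], [327.55390835579516, 240.0], [327.5637642919965, 244.0], [327.4769647696477, 248.0], [327.44424460431657, 252.0], [327.44968833481744, 256.0], [327.4703014184397, 260.0], [327.48480392156864, 264.0], [327.47925033467203, 268.0], [327.5061403508772, 272.0], [327.4307692307692, 276.0], [327.45787545787545, 280.0], [327.45812395309883, 284.0], [327.43217391304347, 288.0], [327.4529411764706, 292.0], [327.4867768595041, 296.0]]
yaw -7.616645024816859 [595.912 -33.955]
```

View pics/w3z.png

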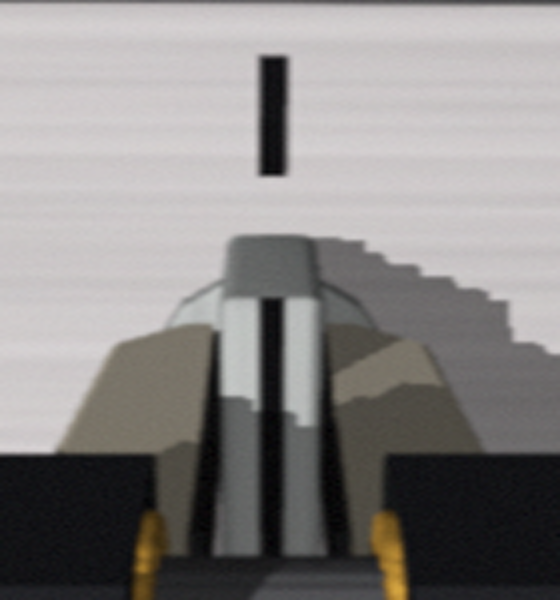

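Call:
drive_tool:
  commands:
    - {"delta_pos":[0,-1,0],"angular":[0,0,-0.4],"claw":1}
    - {"delta_pos":[0,-0.5,0],"angular":[0,0,0],"claw":1}
    - {"delta_pos":[0,0,0],"angular":[0,0,0],"claw":1}
    - {"delta_pos":[0,0,0],"angular":[0,0,0],"claw":1}
    - {"delta_pos":[0,0,0],"angular":[0,0,0],"claw":1}
  squeeze: 50

```text
clock: 12.5
position: [589.8, -34.9, 109.0]
tool_rot: [[0.001, -0.138, -0.99], [-0.0, -0.99, 0.138], [-1.0, 0.0, -0.001]]
force: [0.9, -2.5, 4.6]
grip_width: 0.129
```

Call:
drive_tool:
  commands:
    - {"delta_pos":[0,0,-1.5],"angular":[0,0,0],"claw":1}
    - {"delta_pos":[0,0,-1.5],"angular":[0,0,0],"claw":1}
    - {"delta_pos":[0,0,-1.5],"angular":[0,0,0],"claw":1}
    - {"delta_pos":[0,0,-1.5],"angular":[0,0,0],"claw":1}
    - {"delta_pos":[0,0,0],"angular":[0,0,0],"claw":1}

```text
clock: 13.0
position: [589.8, -34.9, 103.3]
tool_rot: [[0.001, -0.138, -0.99], [-0.0, -0.99, 0.138], [-1.0, 0.0, -0.001]]
force: [-1.2, -3.4, 9.7]
grip_width: 0.126
```

Call:
drive_tool:
  commands:
    - {"delta_pos":[0,0,-1.5],"angular":[0,0,0],"claw":1}
    - {"delta_pos":[0,0,-1],"angular":[0,0,0],"claw":1}
    - {"delta_pos":[0,0,-1],"angular":[0,0,0],"claw":1}
    - {"delta_pos":[0,0,-0.5],"angular":[0,0,0],"claw":1}
    - {"delta_pos":[0,0,0],"angular":[0,0,0],"claw":1}

```text
clock: 13.5
position: [589.9, -34.9, 99.8]
tool_rot: [[0.001, -0.138, -0.99], [-0.0, -0.99, 0.138], [-1.0, 0.0, -0.001]]
force: [-2.9, -2.0, 12.6]
grip_width: 0.129
```

Call:
drive_tool:
  commands:
    - {"delta_pos":[0,0,-0.5],"angular":[0,0,0],"claw":1}
    - {"delta_pos":[0,0,-0.5],"angular":[0,0,0],"claw":1}
    - {"delta_pos":[0,0,-0.5],"angular":[0,0,0],"claw":1}
    - {"delta_pos":[0,0,0],"angular":[0,0,0],"claw":1}
    - {"delta_pos":[0,0,0],"angular":[0,0,0],"claw":1}

```text
clock: 14.0
position: [590.2, -35.0, 98.9]
tool_rot: [[0.002, -0.138, -0.99], [-0.0, -0.99, 0.138], [-1.0, 0.0, -0.002]]
force: [-2.3, -2.0, 16.9]
grip_width: 0.124
```

Call:
drive_tool:
  commands:
    - {"delta_pos":[0,0,-0.5],"angular":[0,0,0],"claw":1}
    - {"delta_pos":[0,0,-0.5],"angular":[0,0,0],"claw":1}
    - {"delta_pos":[0,0,-0.5],"angular":[0,0,0],"claw":1}
    - {"delta_pos":[0,0,0],"angular":[0,0,0],"claw":1}
    - {"delta_pos":[0,0,0],"angular":[0,0,0],"claw":1}

```text
clock: 14.5
position: [591.0, -35.1, 98.8]
tool_rot: [[0.005, -0.138, -0.99], [-0.001, -0.99, 0.138], [-1.0, 0.0, -0.005]]
force: [-1.3, -2.7, 25.6]
grip_width: 0.126
```

```bash
python3 - <<'E'
from h import *
np.set_printoptions(precision=3,suppress=True)
s=robot.observe(); im,d=look('wrist','w4.png'); print(s['position'],s['force'],s['clock'])
g=im.mean(2)
uv,P=grid('wrist',d,200,450,135,230,s); k=abs(P[:,2]-90)<10; print('plate z',np.percentile(P[k][:,2],[10,50,90]))
s3=dict(s); s3['position']=np.array([589.76,-34.737,108.99])
uv,P=grid('wrist',np.load('pics/w3.npy'),200,450,135,230,s3); k=abs(P[:,2]-90)<12; print('before z',np.percentile(P[k][:,2],[10,50,90]))
look('side','side4.png'); b=cv2.imread('pics/side4.png'); cv2.imwrite('pics/side4z.png',cv2.resize(b[120:270,250:440],None,fx=4,fy=4))
E
```

```text
[590.996 -35.079  98.796] [-1.346 -2.7   25.594] 14.5
plate z [84.066 84.88  85.717]
before z [94.209 95.021 95.865]
```

View pics/w4.png

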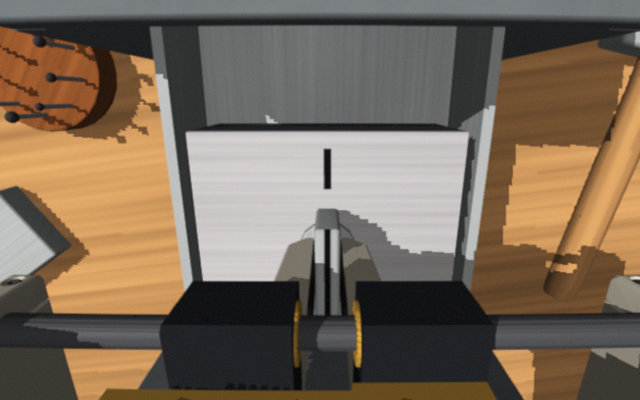

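View pics/side4z.png

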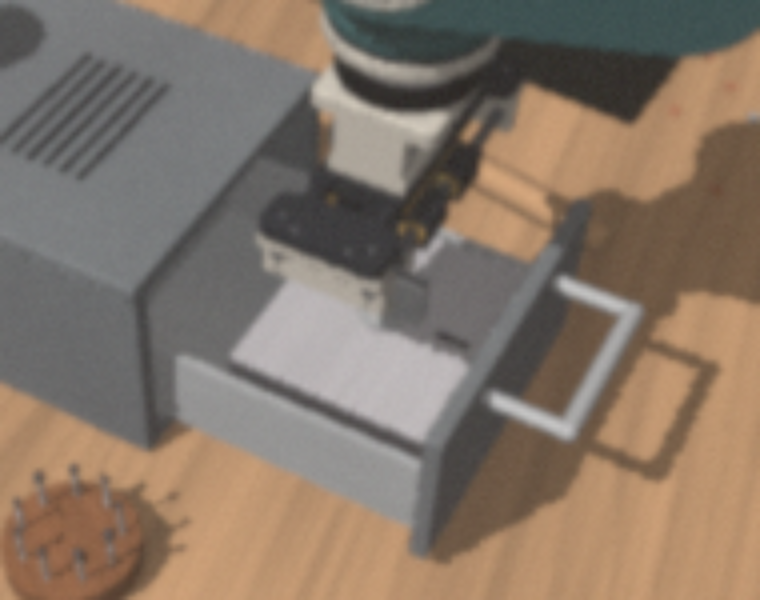

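Call:
drive_tool:
  commands:
    - {"delta_pos":[-0.7,0.1,0],"angular":[0,0,0],"claw":1}
    - {"delta_pos":[-0.7,0.1,0],"angular":[0,0,0],"claw":1}
    - {"delta_pos":[-0.5,0,0],"angular":[0,0,0],"claw":1}
    - {"delta_pos":[0,0,0],"angular":[0,0,0],"claw":1}
    - {"delta_pos":[0,0,0],"angular":[0,0,0],"claw":1}

```text
clock: 15.1
position: [589.3, -34.9, 98.8]
tool_rot: [[0.005, -0.138, -0.99], [-0.001, -0.99, 0.138], [-1.0, -0.0, -0.005]]
force: [1.2, -2.4, 24.9]
grip_width: 0.124
```

Call:
drive_tool:
  commands:
    - {"delta_pos":[-0.6,0.1,0],"angular":[0,0,0],"claw":1}
    - {"delta_pos":[-0.6,0.1,0],"angular":[0,0,0],"claw":1}
    - {"delta_pos":[-0.5,0,0],"angular":[0,0,0],"claw":1}
    - {"delta_pos":[0,0,0],"angular":[0,0,0],"claw":1}
    - {"delta_pos":[0,0,0],"angular":[0,0,0],"claw":1}

```text
clock: 15.6
position: [589.0, -34.8, 98.9]
tool_rot: [[0.009, -0.138, -0.99], [-0.001, -0.99, 0.138], [-1.0, -0.0, -0.009]]
force: [15.0, -3.5, 16.7]
grip_width: 0.125
```

Call:
drive_tool:
  commands:
    - {"delta_pos":[0.2,0,-0.5],"angular":[0,0,0],"claw":1}
    - {"delta_pos":[0,0,-0.5],"angular":[0,0,0],"claw":1}
    - {"delta_pos":[0,0,-0.5],"angular":[0,0,0],"claw":1}
    - {"delta_pos":[0,0,0],"angular":[0,0,0],"claw":1}
    - {"delta_pos":[0,0,0],"angular":[0,0,0],"claw":1}

```text
clock: 16.1
position: [589.2, -34.9, 98.8]
tool_rot: [[0.009, -0.138, -0.99], [-0.001, -0.99, 0.138], [-1.0, -0.0, -0.009]]
force: [5.7, -3.2, 31.0]
grip_width: 0.123
```

```bash
python3 - <<'E'
from h import *
np.set_printoptions(precision=3,suppress=True)
s=robot.observe(); im,d=look('wrist','w5.png'); print(s['position'],s['force'],s['clock'],s['tool_rot'])
g=im.mean(2)
cv2.imwrite('pics/w5z.png',cv2.resize(im[130:330,260:400,::-1],None,fx=4,fy=3,interpolation=cv2.INTER_CUBIC))
uv,P=grid('wrist',d,200,450,135,230,s); k=abs(P[:,2]-90)<10; print('plate z',np.percentile(P[k][:,2],[10,50,90]))
def line(r0,r1,z,c0,c1):
  L=[]
  for v in range(r0,r1):
    row=g[v,c0:c1]; w=np.clip(row.max()*.5-row,0,None)
    if w.sum()>0: L.append((c0+(w*np.arange(len(row))).sum()/w.sum(),v))
  W=np.array([rayz('wrist',x,z,s)[:2] for x in L]); p=np.polyfit(W[:,0],W[:,1],1); print('yaw',np.degrees(np.arctan(p[0])),W.mean(0),L[0],L[-1])
line(152,187,85,318,338)
line(234,300,123,321,334)
for m in robot.mark_of('side','drawer_handle')[:1]: print(rayz('side',m['xy'],112))
E
```

```text
[589.201 -34.853  98.759] [ 5.75  -3.248 31.03 ] 16.1 [[ 0.009 -0.138 -0.99 ]
 [-0.001 -0.99   0.138]
 [-1.    -0.    -0.009]]
plate z [84.07  84.886 85.717]
yaw -7.654605497384203 [632.941 -39.131] (np.float64(326.9451461566222), 152) (np.float64(327.1151448478181), 186)
yaw -7.885577505999302 [594.789 -33.833] (np.float64(326.96987366375123), 234) (np.float64(327.08703878902554), 299)
[448.512 -13.296 112.   ]
```

View pics/w5z.png

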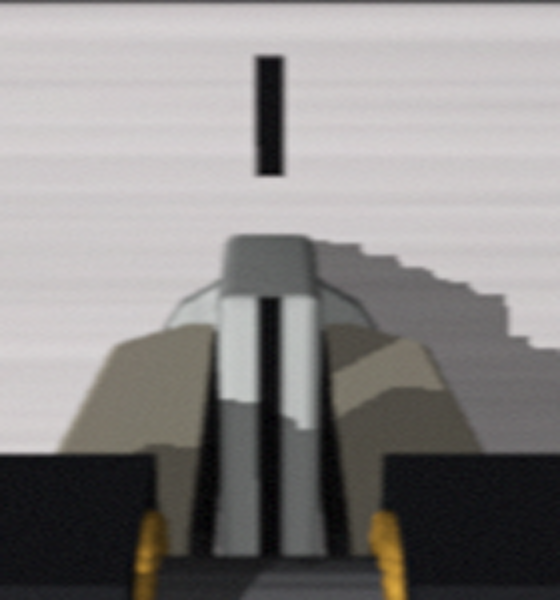

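```bash
python3 - <<'E'
from rig import robot
s=robot.observe(); print(s['force'],s['position'],s['clock'])
print(robot.close_job())
E
```

```text
[ 6.4807676  -3.65845414 31.4906911 ] [589.18607585 -34.84503904  98.74855226] 16.2
the job is handed in; nothing more can be done
None
```

I handed the job in at 16.2 s with the drawer fully open, the fastener slot in line with the ribs, and the gripper still holding the cover pressed home.

- **Drawer:** I pulled it by the bar handle until it hit its stop, where the pull force rose to about 60 N. When I pushed the cover down, the drawer slid in by 1–2 mm. I pulled it back to the stop (15 N against it), and it ended with about 6 N of outward pull still holding it there.
- **Fastener:** I turned it about 79° clockwise with the cover still up. The last wrist picture put the slot at -7.9° and the near rib at -7.7°, in line to within measurement error. The fit before pressing differed by about 0.5°, so I corrected by 0.4°.
- **Cover:** Pushed down after the fastener was turned. The depth image shows the plate going from 95.0 to 84.9 mm above the bench (home is 85). The final downward push was about 31 N.
- **Disagreement:** The network's last mark for the handle in the side view came out about 5 mm further open than the arm's own reading at the stop. I put that down to error in the mark and relied on the contact force instead.
- **Bench block, hammer and burr stand:** I did not touch them. I did not re-measure their positions at the end.

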